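Set the cooling timer and start it

ROBOT

A 6-joint arm with a two-finger parallel gripper is mounted at the origin on the work surface; the furniture and walls round the work are solid. World frame = base frame: x ahead of the robot, y to its left, z up, the work surface at z = 0. Lengths are in m, angles in rad, forces in N, time in s.
With the tool pointing down it reaches from about 0.375 to 0.75 m from the base axis. Payload 9 kg.
Tool frame: the origin (TCP) lies midway between the tips of the shut fingers; the grasp point (between the pads) lies 19 mm behind it; z points along the fingers, y is the direction in which the jaws open and shut (so a half turn about z gives the same grasp; the last joint's range is limited). The gripper opens to 85 mm and grips with 20 to 120 N. Pads are 22 mm wide; open, the fingers measure 114 mm over their backs; the gripper's body (76 mm by 85 mm) begins 54 mm behind the grasp point. The pads swing forward as they close: fully open they stand 13 mm farther back than shut.
Start: joints at [-0.218, 0.104, 0.097, 1.564, 0, 1.353], TCP at [0.6, 0, 0.231] pointing down, gripper open.
Joint ranges: [-2.99, 2.99], [-0.84, 1.86], [-1.1, 1.16], [-1.84, 2.11], [-1.51, 1.56], [-3.14, 3.14]. Speed limits (rad/s): [2.22, 2.22, 2.57, 3.14, 3.14, 3.14].

INTERFACE

Orientations are given as a unit quaternion [w, x, y, z].
In Python, from workcell import arm gives the robot as it stands.
- The arm moves only by the tool drive_tool, never from a script. Its argument "series" is a list of rows, each a list of 3 entries, a list of its own where there are three numbers: the finger opening in mm, from 0 to 85.4, then the shift along the tool's x, y, z in mm, then the turn about the tool's z in rad. In form: [[fingers, [tx, ty, tz], spin], ...]. A call has 1 to 12 rows; each row is the pose to reach, as a shift and turn from the pose commanded when the call began, along the tool's axes at that moment; what a row does not reach only later rows make up. A row lasts 1/10 s, in which the tool goes at most 50 mm and 8.59 degrees, less where a joint would pass 70% of its speed; a pose out of reach is approached as far as the arm can. A call with a gripper value outside its range is refused whole. The fingers move at their own pace and stop on an object; "grip_force" is the grip in N (left out, the last holds). Time passes only in rows, so rows that repeat a pose let the fingers close. It gives the time, the measured TCP pose, the force and the opening at its end, in the units of the state.
- arm.read_state(): the state, without advancing time (a new reading comes with each control period).
- arm.get_image(name): name is "scene" or "side" or "wrist"; returns a dict with "color" (400x640x3 uint8, red, green, blue), "z_map" (400x640 float32, m along the optical axis (not along the pixel's ray), 0 where there is no reading), "camera_matrix" (3x3 intrinsics, pixels), "cam_to_world" (4x4, takes a point from camera to world coordinates). Camera axes: x right, y down, z forward; pixel columns grow to the right and rows downward; lengths in m; the calibration is good to about 2 mm. A picture is of the moment at which its call begins.
- arm.hand_in(): hands the job in, once; it reports no verdict.
The state is a dict: "t": time; "joint_pos": joint angles; "joint_vel": joint speeds; "joint_torque": joint torques, N m; "eef_pos": TCP position; "orientation": TCP orientation; "ft_force": force on the tool from outside, world axes, zero at the start; "moment": the same for the moment, N m; "gripper_width": opening from 0.0 (shut) to 1.0 (fully open).
Only numpy, scipy, OpenCV 4.12 (cv2) and the standard library are available. Lean on these libraries where they do the work, as an engineer would, in place of code of your own. Each camera call takes 0.05 s, during which the arm holds its last target.

TASK

Set the bench timer for the candles: with a fingertip, push the stud on its black dial round until the dial's index line lines up with the one long line on the scale ring, and leave it there; then press the round start button right down and let it come up again. Do not press the button before the dial is set, do not pinch the stud, and leave the loose things around the timer where they are.

Things in the scene. Friction and masses are not known exactly. Their poses are not given: they have to be found in the camera images.
- dial_axis (a point): Centre of the dial's top face, on the dial's vertical turning axis. The timer is a grey box 200 x 270 mm, fixed to the bench, its panel 50 mm above the bench; it may stand at a slight angle. Its z axis points up, its x axis points to the side away from the robot. The black dial is a flat disc 120 mm across, its top face 68 mm above the bench (18 mm above the panel); it turns stiffly (about 0.07 N m of friction) and stays where it is left.
- stud (a point): Middle (half-way up) of the round metal finger stud that stands on the dial: 24 mm diameter, 28 mm tall, 44 mm from the dial axis, exactly opposite the index line. A fingertip pushing its side turns the dial (about 2 N).
- index_tip (a point): Outer end of the dial's index line, a light straight line 4 mm wide on the black dial; this point is on the dial's top face, 59 mm from the dial axis.
- target_point (a point): Point at 59 mm from the dial axis, level with the dial's top face, exactly in line with the one long scale line. The scale ring is the flat metal disc (172 mm diameter, top 56 mm above the bench, fixed) under the dial; round the dial it shows 18 dark lines 20 degrees apart: 17 short (8 mm long, 2 mm wide) and one long (21 mm long, 4 mm wide). The index line lines up when index_tip is at this point.
- dial (a joint): Dial angle in rad, growing anticlockwise seen from above; end stops at -1.5 and 2.1. The dial starts 0.9 to 2.8 rad clockwise of the long line, so turning it anticlockwise gets there without meeting a stop.
- start_button (a joint): Travel of the start button in m: 0 up, 0.006 fully down; it springs back and needs 5 N to be fully down.
- start_button_top (a point): Centre of the top face of the round grey start button (32 mm diameter, in a black housing) on the timer's panel, beside the scale ring at the corner nearest the robot on its right; it is pressed straight down.
- wick_spool: Wooden spool of white wick cord, 54 mm diameter, 62 mm tall, standing loose on the bench beside the timer on the button's side; origin at the centre of its underside.
- cork_ring: Cork ring, 100 mm diameter, 30 mm tall, loose on the bench on the other side of the timer; origin at the centre of its underside.
- pencil: Green pencil, 123 mm long, 7 mm thick, loose on the near part of the bench to the right of the timer; origin at the middle of its underside.
- screwdriver: Red screwdriver, 210 mm long, 25 mm thick, loose on the near part of the bench to the right of the timer; origin at the middle of its underside.
- masking_tape: Roll of masking tape lying flat, 98 mm diameter, 25 mm tall, loose on the near part of the bench to the right of the timer; origin at the centre of its underside.

How it is judged:
On the way, in this order (a step that is already met when the one before it is completed fails the run):
1. the dial is set: index line on the long line, dial still (horizontal distance between index_tip and target_point below 0.004 m and velocity of joint dial between -0.05 and 0.05 rad/s), for 0.3 s.
2. the start button is pressed down with the dial still set (value of joint start_button above 0.0045 m and horizontal distance between index_tip and target_point below 0.004 m), for 0.1 s.
At the end, for the whole second after the job is handed in: the end of the index line is within 4 mm (about 4 degrees) of the long scale line, the dial is still, the start button is up again, and every loose thing is within 20 mm of where it was (all of step 1 and value of joint start_button below 0.0015 m and distance of each of wick_spool, cork_ring, pencil, screwdriver, masking_tape from where it was at the start of the episode below 0.02 m); the robot touches nothing.
It fails at once if the start button is pressed while the dial is not set (value of joint start_button above 0.003 m and horizontal distance between index_tip and target_point above 0.005 m).
It fails at once if the stud is pinched between the fingers (grasp point on the stud, fingers touching the dial) (horizontal distance between the grasp point and stud below 0.015 m and distance between the grasp point and stud below 0.03 m and contact force between the fingers and dial above 0.5 N).
It fails at once if a loose thing (spool, cork ring, pencil, screwdriver, tape) is moved or lifted by more than 20 mm (distance of any of wick_spool, cork_ring, pencil, screwdriver, masking_tape from where it was at the start of the episode above 0.02 m).
It also fails if it takes over 48 s, if anything falls off the work surface, if the arm or the gripper's body presses on something with over 40 N, if the wrist force passes 120 N, or if a joint passes its speed limit or range.

## Working session

There is one attempt and no reset: what is moved stays moved. The work goes in short steps, Python scripts to look and compute and a tool call to move; the robot and the scene stay as the last step left them, time stands still between calls to the robot, and variables do not carry over. Pictures are saved under pics/ and viewed, and the job is handed in when it is done.

Besides the shell and the picture viewer there is one more tool, called after ">>>" by a JSON object that holds its "api" and its "payload". drive_tool: Moves the arm, as the interface text tells. Its arguments: {"type":"object","properties":{"series":{"type":"array"},"grip_force":{"type":"number"}},"required":["series"]}

```bash
mkdir -p pics
python3 - <<'E'
from workcell import arm
import cv2
s=arm.read_state();print({k:s[k] for k in('t','eef_pos','orientation','gripper_width')})
for n in("scene","side","wrist"):
    d=arm.get_image(n);cv2.imwrite(f'pics/{n}0.png',d['color'][:,:,::-1]);print(n,d['cam_to_world'].round(3).tolist(),d['camera_matrix'].round(1).tolist())
E
```

```text
{'t': 0.0, 'eef_pos': array([5.99655047e-01, 8.48506179e-05, 2.30512640e-01]), 'orientation': array([-5.77497674e-04,  7.07114819e-01,  7.07098417e-01, -3.57873516e-04]), 'gripper_width': 0.9996134629644798}
scene [[0.693, -0.41, 0.593, -0.215], [-0.721, -0.37, 0.586, -0.742], [-0.021, -0.833, -0.552, 0.736], [0.0, 0.0, 0.0, 1.0]] [[460.8, 0.0, 321.3], [0.0, 460.8, 204.7], [0.0, 0.0, 1.0]]
side [[0.818, -0.372, 0.439, -0.216], [-0.575, -0.525, 0.627, -1.064], [-0.003, -0.765, -0.644, 1.086], [0.0, 0.0, 0.0, 1.0]] [[511.2, 0.0, 320.2], [0.0, 511.2, 204.8], [0.0, 0.0, 1.0]]
wrist [[1.0, 0.0, -0.001, 0.6], [-0.0, -0.949, -0.314, 0.079], [-0.001, 0.314, -0.949, 0.373], [0.0, 0.0, 0.0, 1.0]] [[334.2, 0.0, 321.2], [0.0, 334.2, 206.7], [0.0, 0.0, 1.0]]
```

View pics/scene0.png

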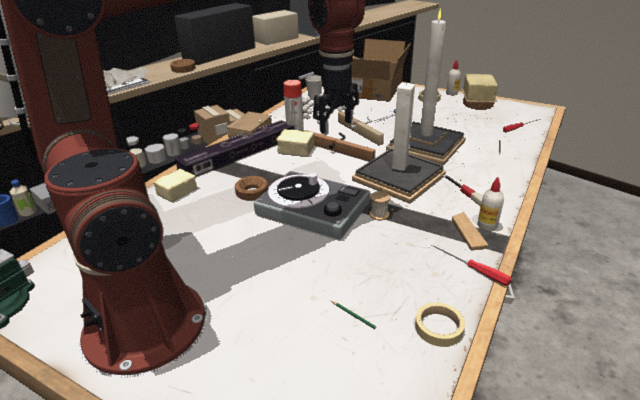

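View pics/wrist0.png

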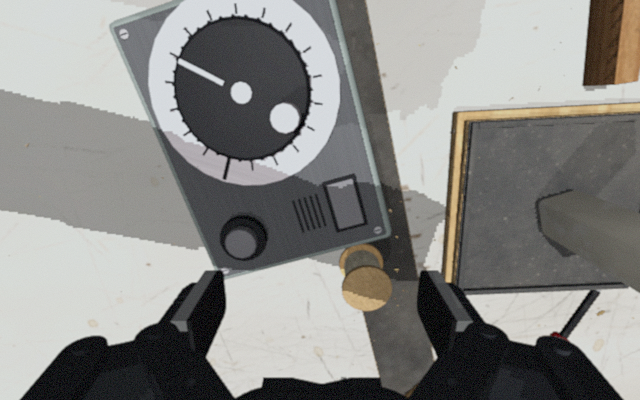

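View pics/side0.png

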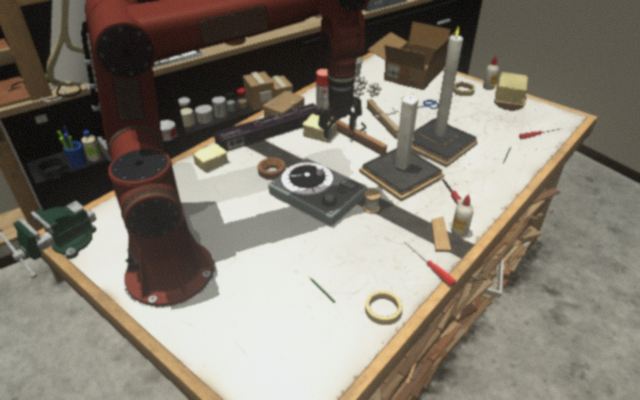

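```bash
cat > h.py <<'E'
import numpy as np,cv2
from workcell import arm
def ray(d,uv,z):
    K=d['camera_matrix'];T=d['cam_to_world'];v=T[:3,:3]@np.linalg.inv(K)@np.array([uv[0],uv[1],1.]);o=T[:3,3]
    return o+v*(z-o[2])/v[2]
def rect(d,cx,cy,z,half=.13,n=780):
    # top-down resample of a plane: x right, y up, 3px/mm
    T=np.linalg.inv(d['cam_to_world']);K=d['camera_matrix']
    s=n/(2*half);w=np.array([[cx-half,cy+half,z],[cx+half,cy+half,z],[cx+half,cy-half,z],[cx-half,cy-half,z]])
    p=(T[:3,:3]@w.T).T+T[:3,3];p=p@K.T;p=(p[:,:2]/p[:,2:]).astype(np.float32)
    H=cv2.getPerspectiveTransform(p,np.float32([[0,0],[n,0],[n,n],[0,n]]))
    return cv2.warpPerspective(d['color'],H,(n,n)),s
E
python3 - <<'E'
from h import *
d=arm.get_image('wrist')
for n,uv,z in [('cap',(241,92),.068),('stud',(285,118),.096),('idx',(180,62),.068),('ltin',(229,157),.056),('ltout',(225,178),.056),('btn',(241,238),.06),('candle',(540,200),.03),('spool',(366,288),.062)]:
    print(n,ray(d,uv,z).round(4), d['z_map'][int(uv[1]),int(uv[0])])
    # depth point
    K=d['camera_matrix'];zz=d['z_map'][int(uv[1]),int(uv[0])];p=d['cam_to_world']@np.append(np.linalg.inv(K)@[uv[0],uv[1],1]*zz,1);print('   ',p[:3].round(4))
c=cv2.resize(d['color'][0:280,100:420],None,fx=2.4,fy=2.1,interpolation=cv2.INTER_CUBIC)
cv2.imwrite('pics/w1.png',c[:,:,::-1])
E
```

```text
cap [0.5305 0.0825 0.068 ] 0.28808093
    [0.5306 0.0825 0.0686]
stud [0.5707 0.0625 0.096 ] 0.2697928
    [0.5705 0.0624 0.0945]
idx [0.4809 0.1064 0.068 ] 0.2814199
    [0.4809 0.1065 0.0678]
ltin [0.5119 0.0241 0.056 ] 0.30839646
    [0.5147 0.0258 0.066 ]
ltout [0.5062 0.0036 0.056 ] 0.32583797
    [0.5059 0.0034 0.0551]
btn [ 0.518  -0.0581  0.06  ] 0.32706523
    [ 0.5212 -0.0526  0.0723]
candle [ 0.8346 -0.0268  0.03  ] 0.35575804
    [ 0.8326 -0.0259  0.0329]
spool [ 0.6474 -0.1151  0.062 ] 0.3577253
    [ 0.6476 -0.1159  0.0608]
```

View pics/w1.png

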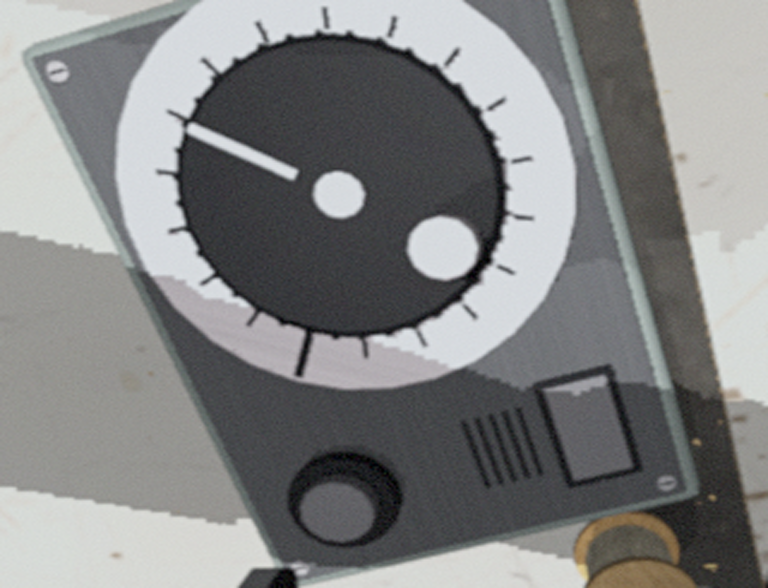

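>>> {"api": "drive_tool", "payload": {"series": [[0,[8,-12,10],0.12],[0,[16,-24,20],0.24],[0,[24,-36,30],0.36],[0,[31,-46,40],0.4625],[0,[31,-46,40],0.4625],[0,[31,-46,40],0.4625],[0,[31,-46,40],0.4625]], "grip_force": 40}}

```text
t: 0.9
eef_pos: [0.5547, 0.0306, 0.192]
orientation: [0.0, 0.85, 0.527, 0.0]
ft_force: [-0.8, 0.2, 0.6]
gripper_width: 0.001
```

Run:
```python
from h import *
s=arm.read_state();print({k:s[k] for k in('t','eef_pos','orientation','gripper_width','joint_pos')})
d=arm.get_image('wrist');cv2.imwrite('pics/w2.png',d['color'][:,:,::-1])
```

```text
{'t': 0.9, 'eef_pos': array([0.55474597, 0.03060915, 0.19196151]), 'orientation': array([3.95345450e-04, 8.49798745e-01, 5.27106995e-01, 3.89908369e-04]), 'gripper_width': 0.0007568600025287498, 'joint_pos': array([-1.80278206e-01, -3.73598515e-02, -1.18383252e-01,  1.48866418e+00,
       -6.31016053e-05,  1.85092899e+00])}
```

View pics/w2.png

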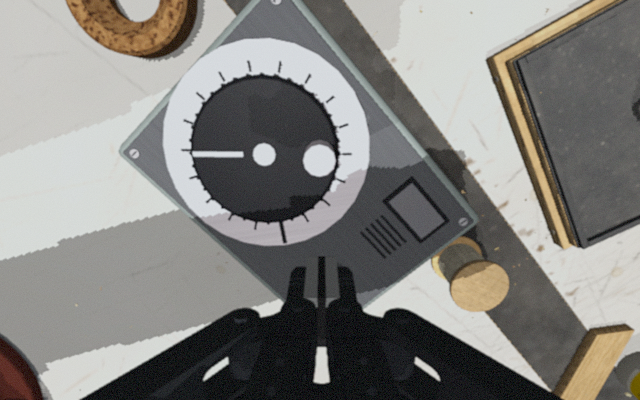

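The wrist view shows the dial whole: hub at (264,154), index line ending at (193,154), stud at (319,160), long line at (280–285,221–243), button hidden by the fingers. Now a fit.

```bash
cat >> h.py <<'E'
def fitc(P):
    A=np.c_[2*P[:,:2],np.ones(len(P))];b=(P[:,:2]**2).sum(1);s=np.linalg.lstsq(A,b,rcond=None)[0];return s[:2],np.sqrt(s[2]+s[0]**2+s[1]**2)
def pts(d,z):
    h,w=d['color'].shape[:2];u,v=np.meshgrid(np.arange(w),np.arange(h));K=d['camera_matrix'];T=d['cam_to_world']
    r=np.stack([u,v,np.ones_like(u)],-1)@np.linalg.inv(K).T@T[:3,:3].T
    return T[:3,3]+r*((z-T[2,3])/r[...,2])[...,None]
C=np.array([.5305,.0825])
def measure(d,C,verbose=True):
    g=cv2.cvtColor(d['color'],cv2.COLOR_RGB2GRAY).astype(float)
    out={}
    P=pts(d,.068)[...,:2]-C;r=np.hypot(P[...,0],P[...,1])
    Q=pts(d,.056)[...,:2]-C;q=np.hypot(Q[...,0],Q[...,1])
    hub=(r<.014)&(g>150)
    out['hub']=C+P[hub].mean(0) if hub.any() else None
    m=(r>.024)&(r<.056)&(g>140)
    n,l,st,ce=cv2.connectedComponentsWithStats(m.astype(np.uint8))
    out['bright']=[(st[i,4],ce[i].round(1),np.degrees(np.arctan2(*P[l==i].mean(0)[::-1])).round(2),np.hypot(*P[l==i].mean(0)).round(4)) for i in range(1,n) if st[i,4]>15]
    # long line: ring zone beyond short ticks
    m=(q>.0745)&(q<.081)&(g<110)
    n,l,st,ce=cv2.connectedComponentsWithStats(m.astype(np.uint8))
    out['long']=[(st[i,4],ce[i].round(1),np.degrees(np.arctan2(*Q[l==i].mean(0)[::-1])).round(2)) for i in range(1,n) if st[i,4]>4]
    return out
E
python3 - <<'E'
from h import *
d=arm.get_image('wrist')
g=cv2.cvtColor(d['color'],cv2.COLOR_RGB2GRAY)
# ring outline: bright->dark along outward rays in panel region
P=pts(d,.056)[...,:2]
m=((g>125)&(np.hypot(*np.moveaxis(P-C,-1,0))<.1)).astype(np.uint8)
E=[]
for c in cv2.findContours(m,cv2.RETR_EXTERNAL,cv2.CHAIN_APPROX_NONE)[0]:
    for x,y in c[:,0]: 
        p=P[y,x]
        if abs(np.hypot(*(p-C))-.086)<.005:E.append(p)
E=np.array(E)
for k in range(3):
    c,r=fitc(E);e=np.abs(np.hypot(*(E-c).T)-r);E=E[e<.0015]
print('ring',c,r,len(E))
for cc in(C,c):print(measure(d,cc))
s,w=rect(d,C[0],C[1],.056,.1,600);cv2.imwrite('pics/r2.png',s[:,:,::-1])
E
```

```text
ring [0.53056166 0.08268308] 0.08550076947894517 524
{'hub': array([0.53022903, 0.08224445]), 'bright': [(np.int32(806), array([318.5, 160. ]), np.float64(-33.11), np.float64(0.044)), (np.int32(238), array([213.5, 153.5]), np.float64(153.31), np.float64(0.04))], 'long': [(np.int32(22), array([283.3, 236.5]), np.float64(-107.86))]}
{'hub': array([0.53022903, 0.08224445]), 'bright': [(np.int32(806), array([318.5, 160. ]), np.float64(-33.36), np.float64(0.044)), (np.int32(238), array([213.5, 153.5]), np.float64(153.59), np.float64(0.04))], 'long': [(np.int32(24), array([283.3, 236.2]), np.float64(-107.82))]}
```

View pics/r2.png

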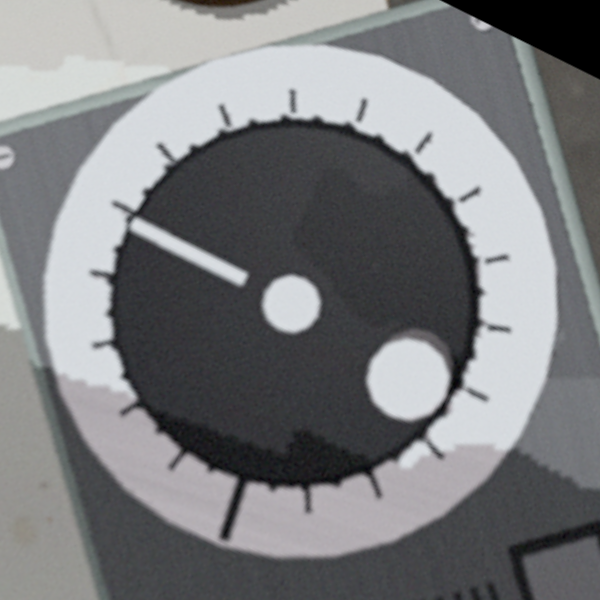

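>>> {"api": "drive_tool", "payload": {"series": [[0,[0,0,40],0],[0,[0,0,80],0],[0,[0,0,105],0],[0,[0,0,116],0],[0,[0,0,116],0],[0,[0,0,116],0]]}}

```text
t: 1.6
eef_pos: [0.555, 0.0308, 0.0769]
orientation: [0.001, 0.85, 0.526, 0.001]
ft_force: [0.5, 0.5, 0.1]
gripper_width: -0.001
```

Run:
```python
from h import *
d=arm.get_image('wrist');cv2.imwrite('pics/w3.png',d['color'][:,:,::-1])
A=np.array([.5304,.0826])
print(measure(d,A))
s=arm.read_state();p=s['eef_pos'];q=s['orientation'];a=2*np.arctan2(q[2],q[1]);print(p,np.degrees(a),s['ft_force'])
# tool axes
x=np.array([np.cos(a),np.sin(a)]);y=np.array([np.sin(a),-np.cos(a)])
v=A-p[:2];print('axis in tool',x@v*1e3,y@v*1e3)
phi=np.radians(-26.5);S=A+.044*np.array([np.cos(phi),np.sin(phi)]);print('stud in tool',x@(S-p[:2]),y@(S-p[:2]))
for th in np.arange(0,1.8,.1):print(round(th,2),(44*np.sin(th)-23*np.cos(th)+23).round(1),(44*np.cos(th)+23*np.sin(th)-44).round(1))
```

```text
{'hub': array([0.53011684, 0.08232711]), 'bright': [(np.int32(2324), array([315. , 212.3]), np.float64(-38.37), np.float64(0.0439)), (np.int32(622), array([138.2, 194.9]), np.float64(153.79), np.float64(0.0401))], 'long': [(np.int32(1361), array([291.9, 303.3]), np.float64(-93.43))]}
[0.55533521 0.03072154 0.07732576] 63.51208241165406 [0.00890907 0.94005469 1.05698709]
axis in tool 35.31136895364103 -45.455987121674795
stud in tool 0.03530209032765223 -0.0014559881000032315
0.0 0.0 0.0
0.1 4.5 2.1
0.2 9.2 3.7
0.3 14.0 4.8
0.4 19.0 5.5
0.5 23.9 5.6
0.6 28.9 5.3
0.7 33.8 4.5
0.8 38.5 3.2
0.9 43.2 1.4
1.0 47.6 -0.9
1.1 51.8 -3.5
1.2 55.7 -6.6
1.3 59.2 -10.1
1.4 62.5 -13.9
1.5 65.3 -17.9
1.6 67.7 -22.3
1.7 69.6 -26.9
```

View pics/w3.png

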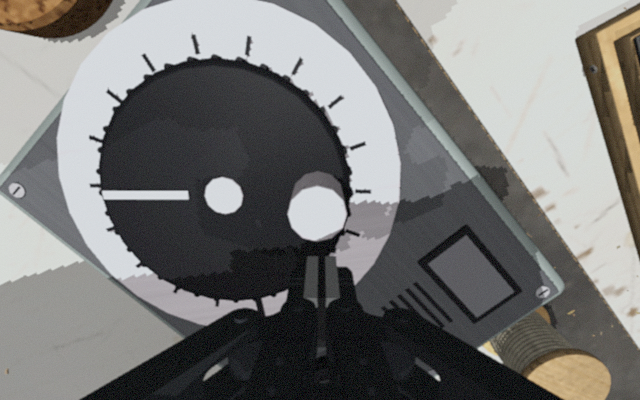

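>>> {"api": "drive_tool", "payload": {"series": [[0,[6,-1,0],0],[0,[12,-1.5,0],0],[0,[16.5,0.6,0],-0.1],[0,[21.2,2.2,0],-0.2],[0,[26,3.3,0],-0.3],[0,[31,4,0],-0.4],[0,[36,4.1,0],-0.5],[0,[41,3.8,0],-0.6],[0,[45.8,3,0],-0.7],[0,[50.5,1.7,0],-0.8],[0,[50.5,1.7,0],-0.8],[0,[50.5,1.7,0],-0.8]]}}

```text
t: 2.85
eef_pos: [0.5782, 0.0758, 0.0756]
orientation: [0.0, 0.579, 0.815, 0.0]
ft_force: [0.1, 0.1, 0.1]
gripper_width: -0.002
```

```bash
cat > m.py <<'E'
from h import *
import sys
d=arm.get_image('wrist');cv2.imwrite('pics/%s.png'%sys.argv[1],d['color'][:,:,::-1])
A=np.array([.5304,.0826])
o=measure(d,A);print(o)
s=arm.read_state();p=s['eef_pos'];q=s['orientation'];a=2*np.arctan2(q[2],q[1]);print(s['t'],p,np.degrees(a),s['ft_force'],s['joint_pos'][5])
x=np.array([np.cos(a),np.sin(a)]);y=np.array([np.sin(a),-np.cos(a)])
v=A-p[:2];print('axis in tool',x@v*1e3,y@v*1e3)
E
python3 m.py w4
```

```text
{'hub': array([0.53016807, 0.08228905]), 'bright': [(np.int32(505), array([149. , 221.7]), np.float64(-160.58), np.float64(0.0401)), (np.int32(1731), array([321.6, 240.4]), np.float64(6.05), np.float64(0.0439))], 'long': [(np.int32(1638), array([282.9, 326. ]), np.float64(-54.72)), (np.int32(61), array([165.3, 315.6]), np.float64(-107.71))]}
2.9 [0.57804625 0.07568557 0.07547038] 109.20704173361914 [-0.18460627 -1.767276    0.05205896] 1.1415096593797611
axis in tool 22.20433872687227 -42.71933380088378
```

View pics/w4.png

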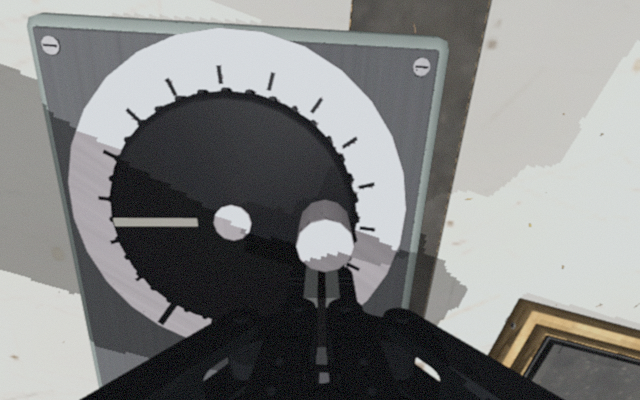

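>>> {"api": "drive_tool", "payload": {"series": [[0,[4.5,2.1,0],-0.1],[0,[9.2,3.7,0],-0.2],[0,[14,4.8,0],-0.3],[0,[19,5.5,0],-0.4],[0,[23.9,5.6,0],-0.5],[0,[28.9,5.3,0],-0.6],[0,[33.8,4.5,0],-0.7],[0,[38.5,3.2,0],-0.8],[0,[38.5,3.2,0],-0.8],[0,[38.5,3.2,0],-0.8]]}}

```text
t: 3.9
eef_pos: [0.5682, 0.1128, 0.0753]
orientation: [-0.0, 0.217, 0.976, -0.0]
ft_force: [0.3, -0.7, 0.4]
gripper_width: -0.003
```

```bash
python3 m.py w5
```

```text
{'hub': array([0.53057419, 0.08190762]), 'bright': [(np.int32(2034), array([323.5, 243. ]), np.float64(51.97), np.float64(0.0443)), (np.int32(491), array([150.8, 226.7]), np.float64(-113.17), np.float64(0.0401))], 'long': [(np.int32(82), array([ 93.8, 233.6]), np.float64(-107.7)), (np.int32(1658), array([282.2, 328.4]), np.float64(-9.68))]}
3.95 [0.56822662 0.11268212 0.07527133] 154.96815079129718 [-0.93655214  1.27633971  0.59090735] 0.40703429022562154
axis in tool 21.545259351888635 -43.26186085280965
```

View pics/w5.png

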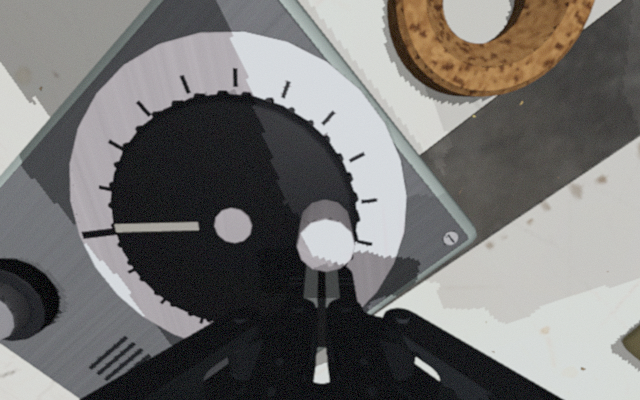

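```bash
cat >> m.py <<'E'
def direc(z,C,lo,hi,cond,a0):
    P=pts(d,z)[...,:2]-C;r=np.hypot(P[...,0],P[...,1]);an=np.degrees(np.arctan2(P[...,1],P[...,0]))
    m=(r>lo)&(r<hi)&cond&(np.abs((an-a0+180)%360-180)<9)
    X=P[m];vx,vy,x0,y0=cv2.fitLine(X.astype(np.float32),cv2.DIST_L2,0,.01,.01).ravel()
    t=np.degrees(np.arctan2(vy,vx));t=t if abs((t-a0+180)%360-180)<90 else (t+180)%360-360
    return len(X),np.degrees(np.arctan2(*X.mean(0)[::-1])).round(2),t.round(2),'offset of axis from line mm',((vx*-y0+vy*x0)*1e3).round(2)
g=cv2.cvtColor(d['color'],cv2.COLOR_RGB2GRAY)
for C in (A,o['hub']):
    i=min([b for b in o['bright']],key=lambda b:b[0])[2]
    print('index',direc(.068,C,.025,.056,g>120,i)); print('long',direc(.056,C,.0735,.081,g<95,-107.8))
E
python3 m.py w5b
```

```text
{'hub': array([0.53060633, 0.08189634]), 'bright': [(np.int32(2040), array([323.7, 242.9]), np.float64(51.98), np.float64(0.0443)), (np.int32(482), array([150.8, 226.6]), np.float64(-113.14), np.float64(0.0401))], 'long': [(np.int32(83), array([ 93.9, 233.5]), np.float64(-107.66)), (np.int32(1655), array([282.3, 328.4]), np.float64(-9.7))]}
4.0 [0.56829426 0.11263612 0.07527844] 155.00393394980247 [0.41450759 0.32508698 0.28150243] 0.4063391782021209
axis in tool 21.65302049176887 -43.2352910671251
index (508, np.float64(-113.09), np.float32(-113.31), 'offset of axis from line mm', np.float32(0.15))
long (90, np.float64(-107.72), np.float32(-108.03), 'offset of axis from line mm', np.float32(0.42))
index (508, np.float64(-113.75), np.float32(-113.34), 'offset of axis from line mm', np.float32(-0.29))
long (90, np.float64(-108.02), np.float32(-108.62), 'offset of axis from line mm', np.float32(0.81))
```

>>> {"api": "drive_tool", "payload": {"series": [[0,[1.4,0.7,0],-0.032],[0,[2.8,1.3,0],-0.064],[0,[4.1,1.8,0],-0.094],[0,[4.1,1.8,0],-0.094],[0,[4.1,1.8,0],-0.094],[0,[4.1,1.8,0],-0.094]]}}

```text
t: 4.6
eef_pos: [0.5654, 0.1162, 0.0753]
orientation: [-0.0, 0.169, 0.986, 0.0]
ft_force: [0.9, -0.4, -0.1]
gripper_width: -0.001
```

```bash
python3 m.py w6
```

```text
{'hub': array([0.53063198, 0.08192124]), 'bright': [(np.int32(2043), array([323.6, 243.8]), np.float64(56.8), np.float64(0.0443)), (np.int32(487), array([151.4, 225.7]), np.float64(-108.16), np.float64(0.0397))], 'long': [(np.int32(88), array([ 89.6, 220. ]), np.float64(-107.64)), (np.int32(1657), array([282.4, 328.3]), np.float64(-4.13))]}
4.65 [0.56535918 0.11615584 0.0753203 ] 160.53375601201847 [-0.04527839 -1.06948937 -1.17771289] 0.3159047525383496
axis in tool 21.77830710484633 -43.287915906368745
index (508, np.float64(-108.14), np.float32(-108.44), 'offset of axis from line mm', np.float32(0.22))
long (95, np.float64(-107.72), np.float32(-106.19), 'offset of axis from line mm', np.float32(-2.07))
index (509, np.float64(-108.76), np.float32(-108.41), 'offset of axis from line mm', np.float32(-0.25))
long (96, np.float64(-108.03), np.float32(-106.29), 'offset of axis from line mm', np.float32(-2.35))
```

View pics/w6.png

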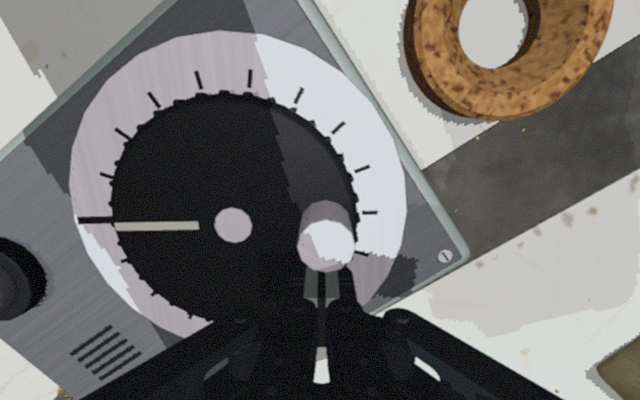

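>>> {"api": "drive_tool", "payload": {"series": [[0,[-6,0,0],0],[0,[-14,0,0],0],[0,[-16,0,-20],0],[0,[-16,0,-60],0],[0,[-16,0,-100],0],[0,[-16,0,-110],0],[0,[-16,0,-110],0],[0,[-16,0,-110],0]]}}

```text
t: 5.45
eef_pos: [0.5804, 0.1107, 0.184]
orientation: [-0.001, 0.169, 0.986, -0.0]
ft_force: [0.1, -1.1, -0.2]
gripper_width: -0.0
```

```bash
python3 m.py w7
```

```text
{'hub': array([0.53048993, 0.08205236]), 'bright': [(np.int32(873), array([323.7, 158.8]), np.float64(65.38), np.float64(0.0438)), (np.int32(201), array([215.4, 154.9]), np.float64(-108.19), np.float64(0.0403))], 'long': [(np.int32(32), array([174. , 154.5]), np.float64(-107.6))]}
5.5 [0.57990045 0.11077426 0.18337492] 160.55297144808242 [ 0.19109426 -0.50283332  0.49520935] 0.3068383842766329
axis in tool 37.29623063930285 -43.04735422754287
index (204, np.float64(-108.18), np.float32(-109.13), 'offset of axis from line mm', np.float32(0.67))
long (36, np.float64(-107.62), np.float32(-111.47), 'offset of axis from line mm', np.float32(5.19))
index (203, np.float64(-108.56), np.float32(-109.02), 'offset of axis from line mm', np.float32(0.33))
long (35, np.float64(-107.81), np.float32(-106.82), 'offset of axis from line mm', np.float32(-1.34))
```

View pics/w7.png

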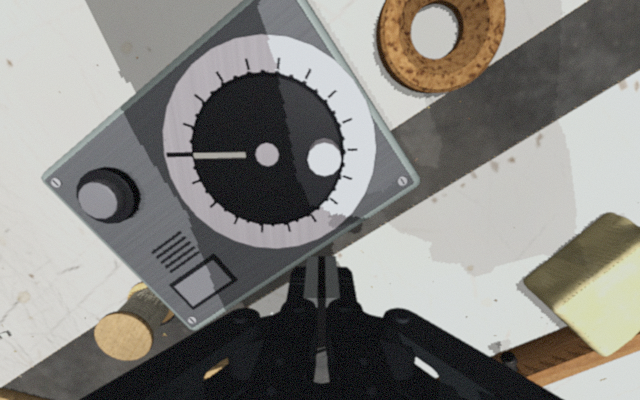

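Run:
```python
from h import *
d=arm.get_image('wrist')
K=d['camera_matrix'];T=d['cam_to_world'];z=d['z_map']
u,v=np.meshgrid(np.arange(640),np.arange(400))
W=(np.stack([u,v,np.ones_like(u)],-1)@np.linalg.inv(K).T*z[...,None])@T[:3,:3].T+T[:3,3]
g=cv2.cvtColor(d['color'],cv2.COLOR_RGB2GRAY)
R=np.hypot(W[...,0]-.521,W[...,1]+.053)
for lo in range(50,86,2):
    m=(R<.04)&(W[...,2]>lo/1e3)&(W[...,2]<=(lo+2)/1e3)
    if m.sum()>3: print(lo,m.sum(),g[m].mean().round(0),W[m].mean(0).round(4))
for row in (190,200,210): print([(int(g[row,c]),int(W[row,c,2]*1e4)/10) for c in range(72,144,4)])
zt=W[200,100,2]
P=pts(d,.0)  # dummy
m=(R<.035)&(W[...,2]>zt-.0025)&(g>70);n,l,st,ce=cv2.connectedComponentsWithStats(m.astype(np.uint8))
i=1+np.argmax(st[1:,4]);print(zt,ce[i],st[i],W[l==i].mean(0),ray(d,ce[i],zt))
c=fitc(np.array([W[y,x,:2] for x,y in max(cv2.findContours((l==i).astype(np.uint8),0,1)[0],key=len)[:,0]]));print(c)
s=arm.read_state();p=s['eef_pos'];q=s['orientation'];a=2*np.arctan2(q[2],q[1])
x=np.array([np.cos(a),np.sin(a)]);y=np.array([np.sin(a),-np.cos(a)])
B=W[l==i].mean(0);print('tool shift',x@(B[:2]-p[:2])*1e3,y@(B[:2]-p[:2])*1e3,(p[2]-B[2])*1e3,p,np.degrees(a))
```

```text
50 1590 114.0 [ 0.5185 -0.0447  0.0505]
52 72 47.0 [ 0.5174 -0.0399  0.053 ]
54 81 22.0 [ 0.5162 -0.0401  0.0552]
56 79 15.0 [ 0.5186 -0.04    0.057 ]
58 88 16.0 [ 0.5172 -0.0409  0.0591]
60 715 42.0 [ 0.5177 -0.0521  0.0613]
62 426 44.0 [ 0.5186 -0.0516  0.0625]
64 67 48.0 [ 0.5182 -0.047   0.0651]
66 65 53.0 [ 0.5175 -0.047   0.067 ]
68 89 68.0 [ 0.5185 -0.0485  0.0692]
70 715 140.0 [ 0.519  -0.0577  0.0713]
72 394 147.0 [ 0.5192 -0.0583  0.0725]
[(113, 50.0), (88, 50.3), (109, 62.2), (150, 71.5), (149, 72.7), (149, 71.7), (152, 72.1), (150, 71.4), (151, 70.7), (158, 69.9), (49, 70.3), (55, 325.9), (43, 61.9), (39, 62.4), (35, 61.6), (10, 59.5), (9, 55.2), (103, 49.1)]
[(114, 50.7), (110, 49.5), (148, 71.8), (148, 71.5), (148, 72.4), (146, 72.0), (148, 72.1), (150, 71.2), (149, 70.9), (148, 72.1), (151, 71.4), (104, 70.1), (53, 67.7), (35, 60.8), (46, 62.4), (42, 61.9), (12, 58.0), (48, 53.2)]
[(143, 46.6), (116, 50.0), (112, 49.2), (143, 71.8), (145, 71.4), (142, 73.0), (145, 71.9), (147, 71.5), (144, 71.0), (147, 72.9), (147, 73.9), (83, 70.2), (39, 64.5), (39, 60.5), (41, 61.2), (33, 61.9), (18, 55.3), (92, 49.4)]
0.07128437586789549 [ 97.79128857 200.60798548] [  79  182   39   37 1102] [ 0.51898407 -0.05808744  0.07173724] [ 0.51894652 -0.05841294  0.07128438]
(array([ 0.51917758, -0.05871217]), np.float64(0.014846055688140024))
tool shift 1.009525761844321 -179.49964212731544 111.50124350719467 [0.5796891  0.1108387  0.18323849] 160.5559064721298
```

>>> {"api": "drive_tool", "payload": {"series": [[0,[0,-40,0],0],[0,[0,-80,0],0],[0,[0,-120,0],0],[0,[0,-160,0],0],[0,[1,-179.5,20],0],[0,[1,-179.5,60],0],[0,[1,-179.5,95],0],[0,[1,-179.5,100],0],[0,[1,-179.5,100],0],[0,[1,-179.5,100],0]]}}

```text
t: 6.55
eef_pos: [0.5206, -0.0582, 0.0868]
orientation: [0.001, 0.169, 0.986, -0.0]
ft_force: [0.0, -0.7, -0.0]
gripper_width: 0.001
```

Run:
```python
from h import *
s=arm.read_state();print(s['t'],s['eef_pos'],s['ft_force'])
d=arm.get_image('wrist');cv2.imwrite('pics/w8.png',d['color'][:,:,::-1])
d=arm.get_image('scene');cv2.imwrite('pics/s8.png',cv2.resize(d['color'][140:260,220:420],None,fx=4,fy=4,interpolation=2)[:,:,::-1])
```

```text
6.55 [ 0.52055958 -0.0581687   0.08681444] [ 0.0050429  -0.74058357 -0.04873967]
```

View pics/w8.png

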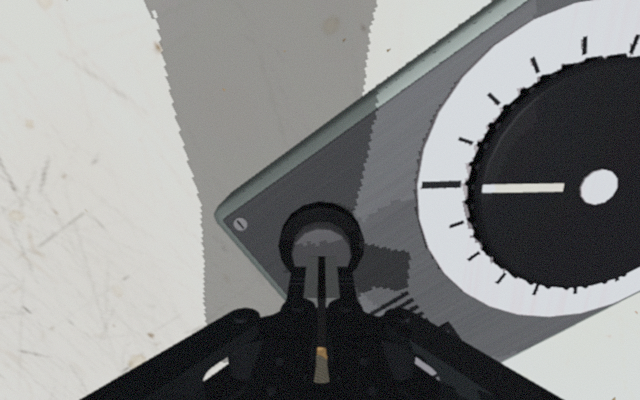

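View pics/s8.png

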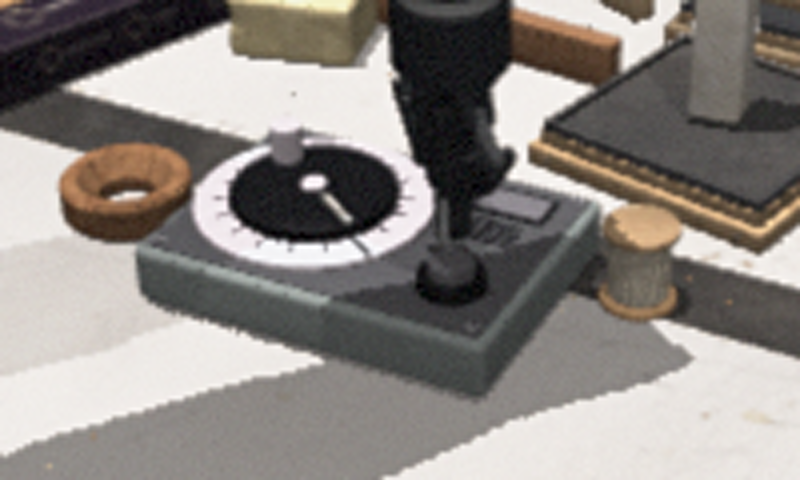

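The index line (483–565,187) continues the long line (422–461,185), and the fingertip is over the button at (322,250). Pressing now.

>>> {"api": "drive_tool", "payload": {"series": [[0,[0,0,10],0],[0,[0,0,15],0],[0,[0,0,18],0],[0,[0,0,20.5],0],[0,[0,0,21.5],0],[0,[0,0,21.5],0],[0,[0,0,21.5],0],[0,[0,0,21.5],0]]}}

```text
t: 7.45
eef_pos: [0.5203, -0.0582, 0.0658]
orientation: [0.001, 0.169, 0.986, -0.0]
ft_force: [-6.3, 2.5, 17.8]
gripper_width: -0.001
```

>>> {"api": "drive_tool", "payload": {"series": [[0,[0,0,-6],0],[0,[0,0,-40],0],[0,[0,0,-80],0],[0,[0,0,-110],0],[0,[0,0,-110],0],[0,[0,0,-110],0],[0,[0,0,-110],0]]}}

```text
t: 8.15
eef_pos: [0.5191, -0.0578, 0.1724]
orientation: [-0.001, 0.169, 0.986, 0.0]
ft_force: [-0.6, -0.4, 0.1]
gripper_width: 0.0
```

```bash
python3 m.py w9
python3 - <<'E'
from h import *
d=arm.get_image('scene');cv2.imwrite('pics/s9.png',d['color'][:,:,::-1])
d=arm.get_image('wrist');K=d['camera_matrix'];T=np.linalg.inv(d['cam_to_world']);p=K@(T[:3,:3]@np.array([.519,-.058,.0718])+T[:3,3]);print(p[:2]/p[2])
E
```

```text
{'hub': array([0.53080979, 0.08264281]), 'bright': [(np.int32(69), array([578.7, 163.6]), np.float64(66.66), np.float64(0.0545)), (np.int32(266), array([452.7, 160. ]), np.float64(-107.99), np.float64(0.0399))], 'long': [(np.int32(26), array([398.2, 159. ]), np.float64(-107.67))]}
8.2 [ 0.51900158 -0.05777747  0.17221266] 160.5584723371699 [-0.08115906 -0.23138145 -0.0204759 ] -0.022346653208616025
axis in tool 35.975390815090506 136.1672874034717
index (75, np.float64(66.8), np.float32(-22.19), 'offset of axis from line mm', np.float32(-54.37))
long (29, np.float64(-107.67), np.float32(-108.54), 'offset of axis from line mm', np.float32(1.18))
index (81, np.float64(67.12), np.float32(-22.04), 'offset of axis from line mm', np.float32(-54.28))
long (27, np.float64(-107.96), np.float32(-109.92), 'offset of axis from line mm', np.float32(2.64))
[322.83219276 206.6227503 ]
```

View pics/w9.png

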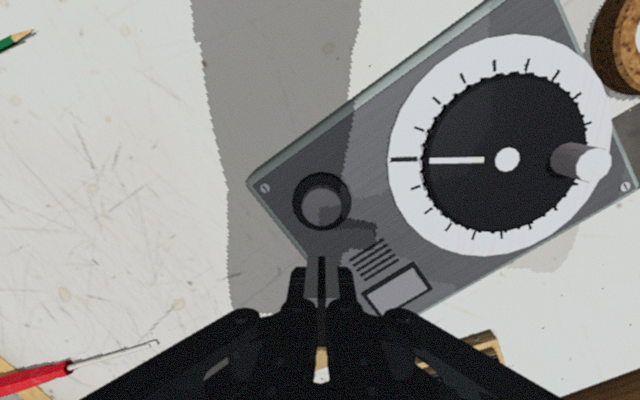

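View pics/s9.png

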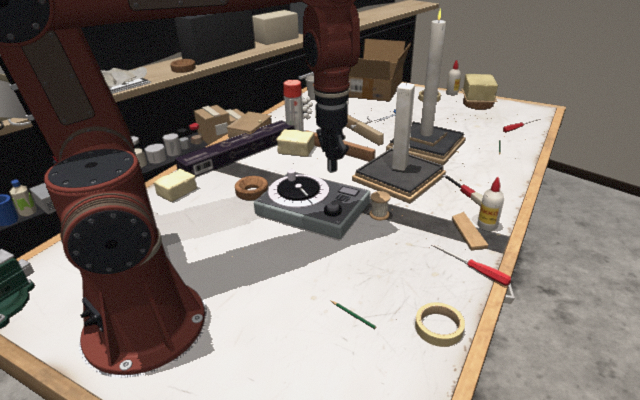

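Run:
```python
from h import *
d=arm.get_image('wrist');K=d['camera_matrix']
h=[(d['cam_to_world']@np.append(np.linalg.inv(K)@[u,v,1]*d['z_map'][v,u],1))[2] for u in range(314,330) for v in range(198,212)]
print('button top z',np.median(h)); s=arm.read_state();print(s['ft_force'],s['t'])
if np.median(h)>.0705: print(arm.hand_in())
```

```text
button top z 0.07170890360531178
[ 0.67767323 -0.52621433 -0.24516555] 8.35
the job is handed in; nothing more can be done
None
```

I set the dial and pressed the start button, then handed the job in at about 8.4 s. There was no verdict to read back.

- **Dial:** I pushed the stud about 98° anticlockwise with the side of the shut fingers. After pulling clear, the index line measured -108.2° against -107.6° for the long line. After the button press it was -108.0° against -107.7°. That is at most 0.6 mm off at the tip, within the 4 mm limit.
- **Measurement doubt:** The angle from the short bit of long line alone was noisy, with its slope varying by 2–5°. I relied on the position angles about the fitted axis instead, and on the pictures, which agreed with them. In the last check the line-fit script also picked the stud instead of the index line, so I ignored that output.
- **Button:** I pressed it until the fingertip was at a height of 65.8 mm, about 6 mm down, with 18 N vertical force at its stop. After release its top read 71.7 mm, the same as before.
- **Loose things:** They look unmoved in the scene image before and after, judged by eye rather than measured. At the end the arm was clear of everything and the wrist force was near zero.

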